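Third hand: press the end panel onto a mould box

TASK

Clear the jar off the jig board and stand it upright in the shallow tray, then stand the loose plywood panel on the jig board, rib outward, and press its flat face squarely over the open end of the mould box, its ends lined up with the box's sides, so that a colleague can screw it on. Press along the jig against its spring with a steady force of about 10 N (the box's little pointer then stands beside the steel peg on the board), never driving the box back to its end stop, and finish while still holding the panel pressed like that. Never tip the jar over, and leave the other things on the bench where they are.

Things in the scene. Friction and masses are not known exactly. Their poses are not given: they have to be found in the camera images.
- jig: Wooden jig board fixed to the bench, 400 x 220 mm, top 12 mm above the bench. Origin at bench level under the middle of the unpushed box's open end; x = direction of pressing (roughly away from the robot), z up. The board spans x = -155 to 245 mm; its free part before the box (x < 0) bears the jar. A steel peg, 8 mm across, 45 mm high, stands at x = 52, y = 96 mm.
- mould_box (a joint): Travel of the mould box on its sprung carriage, in m, along the jig's x: 0 = unpushed, grows as the box is pushed away, end stop at 0.045. Spring 450 N/m without preload, so about 10 N at 0.022 m (the pointer then stands level with the peg); friction about 0.3 N.
- mouth (a point): Mouth of the plywood mould box on the carriage, open towards the robot, a plaster nose inside from 42 mm behind the mouth, 60 mm high. 150 mm wide outside, 140 deep, walls 15 thick, upright end faces 2 to 80 mm above the board. Point: mid-mouth, at board top; x into the box (the jig's x), z up; moves with the carriage. A pointer juts 11 mm from its +y side, 30 mm behind the mouth.
- panel: Loose T-shaped plywood panel standing upright on the bench on one side of the jig (the tray on the other), 0.2 kg: a board 150 wide, 80 high, 15 mm thick, with a rib on its back. Origin: foot of the flat face, mid-width; x out of the flat face (board at x = -15 to 0), y along the width, z up. The rib (22 mm thick in y, 80 high, x = -75 to -15, y = 0) can be gripped from above.
- jar: Squat white jar with grey cap, 50 mm across, 75 mm high, about 0.15 kg, standing on the jig board in front of the box's mouth. Origin at the centre of its underside, z up.
- tray: Shallow white open tray fixed to the bench, 150 x 150 mm outside, 30 mm high, walls and floor 4 mm thick. Origin at the centre of its underside.
- brush: Bystander, leave it alone: flat brush lying on the bench, on the right.
- bowl: Bystander, leave it alone: steel bowl, 120 mm across, 45 mm high. Origin at its underside's centre.
- bottle: Bystander, leave it alone: white plastic bottle, 66 mm across, 160 mm high. Origin at its underside's centre.
- flask: Bystander, leave it alone: steel drinking flask, 72 mm across, 220 mm high. Origin at its underside's centre.
- ear_cast: Bystander, leave it alone: plaster ear on a round slab, 80 mm across, 28 mm high. Origin at its underside's centre.
- collar: Bystander, leave it alone: steel collar, 44 mm across, 30 mm high. Origin at its underside's centre.
- cup: Bystander, leave it alone: white mixing cup, 64 mm across, 60 mm high. Origin at its underside's centre.
- offcut: Bystander, leave it alone: wooden offcut, 110 x 45 x 25 mm. Origin at its underside's centre.

How it is judged:
By the outcome, as a careful person would: the job done as asked, in the order asked, and still so for the second after the job is handed in, while the arm keeps its last pose, push and grip.
It also fails if it takes over 56 s, if anything falls off the work surface, if the arm or the gripper's body presses on something with over 40 N, if the wrist force passes 120 N, or if a joint passes its speed limit or range.

ROBOT

A 6-joint arm with a two-finger parallel gripper is mounted at the origin on the work surface. World frame = base frame: x ahead of the robot, y to its left, z up, the work surface at z = 0. Lengths are in mm, angles in degrees, forces in N, time in s.
With the tool pointing down it reaches from about 225 to 875 mm from the base axis. Payload 3.4 kg.
Tool frame: the origin (TCP) lies on the front face of the gripper's body, between the roots of the fingers; the fingertips stand 73 mm ahead of it and the grasp point (between the pads) lies 54 mm ahead of it; z points along the fingers, y is the line along which they close (so a half turn about z gives the same grasp; the last joint's range is limited). The gripper opens to 85 mm and grips with 20 to 120 N. Pads are 22 mm wide; open, the fingers measure 114 mm over their backs; the gripper's body (76 mm by 85 mm) begins 54 mm behind the grasp point. The pads swing forward as they close: fully open they stand 13 mm farther back than shut.
Start: joints at [-75.745, 15.808, 86.224, -0, 77.962, -6.933], TCP at [207.821, -536.158, 303.928] pointing down, gripper open.
Joint ranges: [-165.64, 165.64], [-43.16, 119.46], [12.63, 154.43], [-67.54, 247.53], [6.08, 155.33], [-154.97, 154.97]. Speed limits (degrees/s): [147.25, 147.25, 180, 180, 180, 180].

INTERFACE

Orientations are given as [roll, pitch, yaw] about the fixed x, y, z axes, in that order (R = Rz(yaw) Ry(pitch) Rx(roll)).
In Python, from plant import status, imaging, hand_in gives the robot as it stands.
- The arm moves only by the tool send_rows, never from a script. Its argument "increments" is a list that holds one entry, the list of rows, each a list of 5 numbers: the shift along the tool's x, y, z in cm, then the turn about the tool's z in rad, then the gripper command: -1 is shut, 1 is fully open, values between are in proportion. A call has 1 to 10 rows; each row is the pose to reach, as a shift and turn from the pose commanded when the call began, along the tool's axes at that moment; what a row does not reach only later rows make up. A row lasts 1/12 s, in which the tool goes at most 41.7 mm and 7.16 degrees, less where a joint would pass 70% of its speed; a pose out of reach is approached as far as the arm can. A call with a gripper value outside its range is refused whole. The fingers move at their own pace and stop on an object; "newtons" is the grip in N (left out, the last holds). Time passes only in rows, so rows that repeat a pose let the fingers close. It gives the time, the measured TCP pose, the force, the opening and the grip force at its end, in the units of the state.
- status.state(): the state, without advancing time (a new reading comes with each control period).
- imaging.read_camera(name): name is "side" or "top"; returns the picture (384x512x3 uint8, red, green, blue); there is no depth.
- imaging.camera_info(name): a dict with "mtx" (3x3 intrinsics, pixels), "rvec" (rotation vector, rad) and "tvec" (3), from world to camera coordinates, as OpenCV has them. Camera axes: x right, y down, z forward; pixel columns grow to the right and rows downward; lengths in mm; the calibration is good to about 2 mm. A picture is of the moment at which its call begins. camera_info takes no time and is no camera call.
- hand_in(): hands the job in; it is judged then, once.
The state is a dict: "t": time; "qpos": joint angles; "joint_velocities": joint speeds; "joint_torque": joint torques, N m; "ee_pos": TCP position; "tool_rot": TCP orientation; "force": force on the tool from outside, world axes, zero at the start; "wrist_torque": the same for the moment, N m; "grip_width": finger opening in mm; "finger_force": force on a finger pad.
Only numpy, scipy, OpenCV 4.12 (cv2) and the standard library are available. Lean on these libraries where they do the work, as an engineer would, in place of code of your own. Each camera call takes 0.05 s, during which the arm holds its last target. There are 200 camera calls.

## Working session

There is one attempt and no reset: what is moved stays moved. The work goes in short steps, Python scripts to look and compute and a tool call to move; the robot and the scene stay as the last step left them, time stands still between calls to the robot, and variables do not carry over. Pictures are saved under pics/ and viewed, at most 10 in all, crops included, and the job is handed in when it is done.

Besides the shell and the picture viewer there is one more tool, called by a JSON object that holds its "api" and its "payload", one argument or row to a line. send_rows: Moves the arm, as the interface text tells. Its arguments: {"type":"object","properties":{"increments":{"type":"array","items":{"type":"array","items":{"type":"array","items":{"type":"number"}}}},"newtons":{"type":"number"}},"required":["increments"]}

```bash
ls; mkdir -p pics
python3 - <<'E'
from plant import status, imaging
import cv2
for n in("side","top"):
    im=imaging.read_camera(n); cv2.imwrite(f"pics/{n}0.png",cv2.resize(im[:,:,::-1],(800,600),interpolation=cv2.INTER_CUBIC))
    cv2.imwrite(f"raw_{n}0.png",im[:,:,::-1])
    print(n,imaging.camera_info(n))
print(status.state())
E
```

```text
pics
side {'mtx': array([[418.67711089,   0.        , 253.33535112],
       [  0.        , 418.67711089, 191.19590188],
       [  0.        ,   0.        ,   1.        ]]), 'rvec': array([ 0.08947624, -2.82541902,  1.29493735]), 'tvec': array([ 526.17765566,   62.79058025, 1363.78484209])}
top {'mtx': array([[423.82660079,   0.        , 248.93320258],
       [  0.        , 423.82660079, 196.72122138],
       [  0.        ,   0.        ,   1.        ]]), 'rvec': array([ 2.13517012, -2.0894322 ,  0.21457383]), 'tvec': array([-5.65893556e-01,  5.45834775e+02,  1.52830685e+03])}
{'t': 0.1, 'qpos': array([-7.57455394e+01,  1.58447059e+01,  8.62888285e+01,  1.34010467e-04,
        7.79616305e+01, -6.93308298e+00]), 'joint_velocities': array([-0.05890864, -0.14909701, -0.24008737,  0.0230015 , -0.10790634,
        0.05002033]), 'joint_torque': array([-5.20922868e-05, -4.17703307e+01, -2.46404260e+01, -2.87989942e-04,
        5.87597169e-03,  1.04438186e-05]), 'ee_pos': array([ 207.7226749 , -535.78872899,  303.11307129]), 'tool_rot': array([-1.79905547e+02, -1.16174180e-02,  2.11875059e+01]), 'force': array([ 0.76954435, -0.97210129, -0.5896196 ]), 'wrist_torque': array([0.04863565, 0.00590401, 0.01579859]), 'finger_force': 0.0, 'grip_width': 85.02219668999487}
```

View pics/top0.png

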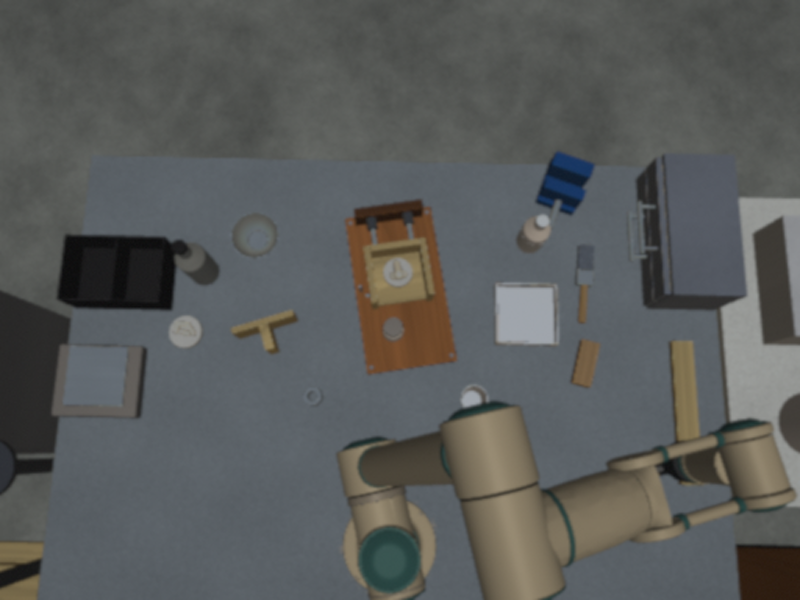

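View pics/side0.png

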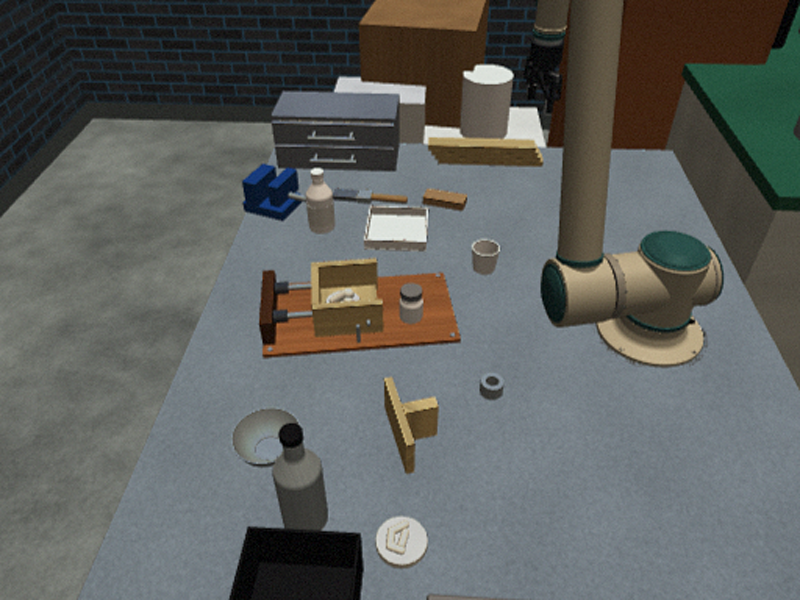

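The top view shows (800x600 pixels) the jar at (393,328), tray centre (527,314), the panel's top from (233,331) to (295,315) with its rib pointing to (270,350), and the jig board's corners at (347,219), (430,207), (455,358), (369,374). The side view agrees: pointer and peg are on the near side, and the jar is in front of the mouth.

```bash
cat > h.py <<'E'
import numpy as np, cv2
from plant import status, imaging
class Cam:
    def __init__(s,n):
        i=imaging.camera_info(n); s.K=i['mtx']; s.r=np.array(i['rvec'],float); s.t=np.array(i['tvec'],float)
        s.R=cv2.Rodrigues(s.r)[0]; s.C=-s.R.T@s.t
    def plane(s,px,z):
        px=np.atleast_2d(px).astype(float)
        d=np.c_[px,np.ones(len(px))]@np.linalg.inv(s.K).T@s.R
        return s.C+d*((z-s.C[2])/d[:,2])[:,None]
    def proj(s,P): return cv2.projectPoints(np.atleast_2d(P).astype(float),s.r,s.t,s.K,None)[0].reshape(-1,2)
def rectify(cam,im,z,x0,x1,y0,y1,mm=1.0):
    """metric view of plane z: up = +x, left = +y"""
    P=np.array([[x1,y1,z],[x1,y0,z],[x0,y0,z],[x0,y1,z]],float)
    w,h=int((y1-y0)/mm),int((x1-x0)/mm)
    H=cv2.getPerspectiveTransform(cam.proj(P).astype(np.float32),np.float32([[0,0],[w,0],[w,h],[0,h]]))
    return cv2.warpPerspective(im,H,(w,h),flags=cv2.INTER_CUBIC)
E
python3 - <<'E'
from h import *
T=Cam("top");S=Cam("side")
im=cv2.imread("raw_top0.png")
print(T.C,S.C)
k=.64
f=lambda n,pts,z,c=T:print(n,z,np.round(c.plane(np.array(pts)*k,z)[:,:2]).tolist())
f("jig",[(347,219),(430,207),(455,358),(369,374)],12)
f("jar",[(393,328)],87);f("tray",[(527,314)],30)
f("panel",[(233,331),(295,315),(270,350)],80)
hsv=cv2.cvtColor(im,cv2.COLOR_BGR2HSV)
for n,p in dict(board=(440,330),board2=(360,300),pan=(265,325),rib=(268,343),boxr=(428,265),boxfront=(400,298),bench=(300,300),jarcap=(393,326),tray=(527,314)).items():
    x,y=int(p[0]*k),int(p[1]*k);print(n,hsv[y,x],im[y,x])
a=rectify(T,im,80,330,630,-80,320,.5);cv2.imwrite("pics/rect80.png",a)
E
```

```text
[ 223.42217361    3.92034866 1607.39693902] [ 454.80181273 1024.36806975  940.49989186]
jig 12 [[781.0, 123.0], [818.0, -87.0], [433.0, -151.0], [390.0, 56.0]]
jar 87 [[490.0, 1.0]]
tray 30 [[542.0, -324.0]]
panel 80 [[476.0, 375.0], [518.0, 232.0], [434.0, 285.0]]
board [ 13 153 108] [ 43  71 108]
board2 [ 13 157 112] [ 43  74 112]
pan [ 21  95 123] [ 77 109 123]
rib [ 21  95 143] [ 90 127 143]
boxr [ 20  94 127] [ 80 112 127]
boxfront [ 21  95 131] [ 82 116 131]
bench [105  29 105] [105  99  93]
jarcap [ 15  20 103] [ 95  99 103]
tray [108  18 172] [172 165 160]
```

View pics/rect80.png

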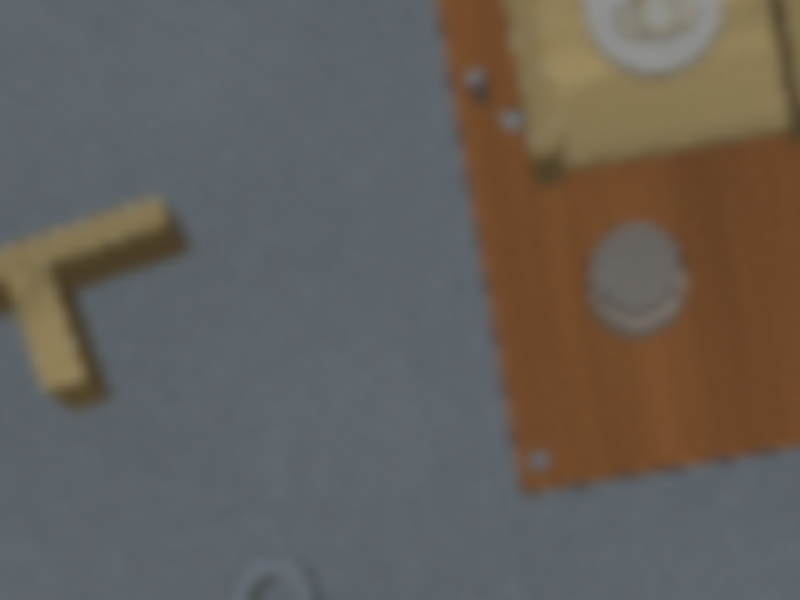

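The rectified view (0.5 mm/px at z = 80) shows the panel's top face clearly, with its right end at (165,200) and rib end at (65,385). It also shows the board's front-left corner at (522,490), the jar cap around (637,268), and the pointer at (512,118) in front of the peg at (476,80). Next I fit lines to these edges.

```bash
cat > fit.py <<'E'
from h import *
T=Cam("top")
im=cv2.imread("raw_top0.png")
def mask(a,lo,hi): return cv2.inRange(cv2.cvtColor(a,cv2.COLOR_BGR2HSV),np.array(lo),np.array(hi))
X0,X1,Y0,Y1,M=330,830,-400,420,.5
W=lambda p:np.c_[X1-(p[:,1]+.5)*M, Y1-(p[:,0]+.5)*M]   # px->world xy
def line(p):  # robust line in world
    v=cv2.fitLine(W(np.array(p,float)).astype(np.float32),cv2.DIST_HUBER,0,.01,.01).ravel(); return v
def col(x): return int((Y1-x)/M)
def row(x): return int((X1-x)/M)
ang=lambda v:np.degrees(np.arctan2(v[1],v[0]))
inter=lambda a,b:(lambda s:a[2:]+s[0]*a[:2])(np.linalg.solve(np.c_[a[:2],-b[:2]],b[2:]-a[2:]))
# board at z=12
a=rectify(T,im,12,X0,X1,Y0,Y1,M); m=mask(a,(8,120,50),(16,255,255))
L=[(np.nonzero(m[r])[0].min(),r) for r in range(row(740),row(420),4)]
R=[(np.nonzero(m[r])[0].max()+1,r) for r in range(row(640),row(460),4)]
F=[(c,np.nonzero(m[:,c])[0].max()+1) for c in range(col(40),col(-135),4)]
l,r_,f=line(L),line(R),line(F)
print("board L,R,F angles",ang(l),ang(r_),ang(f)-90)
c1,c2=inter(l,f),inter(r_,f);print("front corners",c1,c2,np.linalg.norm(c1-c2),"(220)")
yaw=np.radians(np.mean([(ang(v)+90)%180-90 for v in(l,r_)]+[ang(f)%180-90])); ex=np.array([np.cos(yaw),np.sin(yaw)]);ey=np.array([-ex[1],ex[0]])
O=(c1+c2)/2+155*ex; print("jig origin",O,"yaw",np.degrees(yaw))
# panel at z=80
a=rectify(T,im,80,X0,X1,Y0,Y1,M); m=mask(a,(17,60,60),(28,255,255)); m[:,col(200):]=0
n,lab,st,ce=cv2.connectedComponentsWithStats(m); i=1+st[1:,4].argmax(); m=(lab==i)*np.uint8(255); print("panel px bbox",st[i])
cs=np.nonzero(m.any(0))[0]; U=[(c,np.nonzero(m[:,c])[0].min()) for c in range(cs[0]+25,cs[-1]-50,3)]
u=line(U); print("panel face line angle",ang(u))
p=(ang(u)%180)-90; e=np.array([np.cos(np.radians(p)),np.sin(np.radians(p))]); g=np.array([-e[1],e[0]])
P=W(np.argwhere(m>0)[:,::-1].astype(float)); V=cv2.cvtColor(a,cv2.COLOR_BGR2HSV)[:,:,2][m>0]
s=P@g; d=P@e-u[2:]@e
for lo,hi in((-12,-3),(-35,-25),(-50,-40),(-60,-50)):
    k=(d>lo)&(d<hi)
    h=[(int(b),int(V[k&(np.abs(s-b)<1)].mean())) for b in np.arange(s[k].min()+1,s[k].max(),3)]
    print("depth",lo,hi,"s extent",s[k].min(),s[k].max(),"V",h if hi>-5 or lo==-50 else "")
k=d<-30; print("rib d: hist V by d",[(b,int(V[(np.abs(d-b)<1)].mean())) for b in range(-90,-50,3) if (np.abs(d-b)<1).any()])
print("face foot dist u.e",u[2:]@e,"e",e,"g",g)
# jar cap, tray
S=Cam("side")
m=mask(rectify(T,im,87,X0,X1,Y0,Y1,M),(0,0,85),(30,60,140)); m[:,:col(60)]=0;m[:,col(-60):]=0;m[:row(540)]=0;m[row(450):]=0
n,lab,st,ce=cv2.connectedComponentsWithStats(m);i=1+st[1:,4].argmax();print("jar",W(ce[i:i+1]),st[i,2:4]*M)
m=mask(rectify(T,im,30,X0,X1,Y0,Y1,M),(90,0,140),(125,40,255)); m[:,:col(-200)]=0
n,lab,st,ce=cv2.connectedComponentsWithStats(m);i=1+st[1:,4].argmax();print("tray",W(ce[i:i+1]),st[i,2:4]*M)
# box back/left top edges at z=92
a=rectify(T,im,92,X0,X1,Y0,Y1,M); m=mask(a,(17,60,60),(28,255,255)); m[:,:col(110)]=0;m[:,col(-150):]=0
Lb=[(np.nonzero(m[r])[0].min(),r) for r in range(row(690),row(600),3)];lb=line(Lb)
print("box left edge angle",ang(lb),"y in jig",(lb[2:]-O)@ey,"(75)")
E
python3 fit.py
```

```text
board L,R,F angles 9.885925 9.8725605 -170.1481
front corners [392.8062    58.005856] [ 429.21674 -151.65652] 212.80048 (220)
jig origin [563.7173   -20.255943] yaw 9.870124
panel px bbox [   81   602   302   204 22649]
panel face line angle -71.527054
depth -12 -3 s extent 57.334061935544014 207.69855271279812 V [(58, 96), (61, 114), (64, 124), (67, 126), (70, 127), (73, 127), (76, 127), (79, 126), (82, 127), (85, 128), (88, 128), (91, 127), (94, 126), (97, 127), (100, 127), (103, 127), (106, 126), (109, 126), (112, 126), (115, 127), (118, 126), (121, 126), (124, 128), (127, 129), (130, 128), (133, 127), (136, 127), (139, 128), (142, 128), (145, 127), (148, 126), (151, 125), (154, 124), (157, 124), (160, 125), (163, 125), (166, 124), (169, 123), (172, 124), (175, 125), (178, 124), (181, 123), (184, 124), (187, 124), (190, 123), (193, 123), (196, 123), (199, 125), (202, 124), (205, 118)]
depth -35 -25 s extent 56.07921762764454 195.69364421069622 V 
depth -50 -40 s extent 116.96301235258579 144.16341845691204 V [(117, 74), (120, 89), (123, 115), (126, 134), (129, 141), (132, 141), (135, 141), (138, 138), (141, 131)]
depth -60 -50 s extent 116.97140111029148 144.01337878406048 V 
rib d: hist V by d [(-84, 81), (-81, 80), (-78, 84), (-75, 97), (-72, 113), (-69, 124), (-66, 126), (-63, 126), (-60, 126), (-57, 127), (-54, 127), (-51, 125)]
face foot dist u.e 579.34546 e [0.9484734  0.31685686] g [-0.31685686  0.9484734 ]
jar [[488.93228224   1.41619281]] [46.  53.5]
tray [[ 541.45107147 -318.63630496]] [139.5 141. ]
box left edge angle 9.070744 y in jig 75.048134 (75)
```

```bash
cat > go.py <<'E'
import sys
from h import *
from scipy.spatial.transform import Rotation as Ro
def go(p,yaw):
    s=status.state(); R=Ro.from_euler('xyz',s['tool_rot'],degrees=True)
    d=R.inv().apply(np.array(p)-s['ee_pos'])/10
    print("t",round(s['t'],2),"at",s['ee_pos'].round(1),s['tool_rot'].round(2),"F",s['force'].round(1),"w",round(s['grip_width'],1),
      "-> cm",d.round(2),"rad",round(np.radians((R.as_euler('xyz',degrees=True)[2]-yaw+180)%360-180),3))
if __name__=="__main__": go([float(v) for v in sys.argv[1:4]],float(sys.argv[4]))
E
python3 go.py 493 1.5 230 9.87
python3 - <<'E'
from h import *
S=Cam("side"); im=cv2.imread("raw_side0.png")
# jar cap top in side view: dark grey ellipse near (411,290)/800
a=rectify(S,im,87,430,560,-70,70,.5); g=cv2.cvtColor(a,cv2.COLOR_BGR2HSV)
m=cv2.inRange(g,np.array((0,0,40)),np.array((180,70,150))); n,l,st,ce=cv2.connectedComponentsWithStats(m)
for i in range(1,n):
    if st[i,4]>500: print(st[i],560-ce[i,1]/2,70-ce[i,0]/2)
cv2.imwrite("pics/jarside.png",cv2.resize(a,None,fx=2,fy=2))
E
```

```text
t 0.1 at [ 207.7 -535.8  303.1] [-1.7991e+02 -1.0000e-02  2.1190e+01] F [ 0.8 -1.  -0.6] w 85.0 -> cm [ 46.02 -39.77   7.39] rad 0.198
[  209     0    71   260 13048] 503.165121091355 -56.47627988963826
[    0    84   172    94 11219] 495.9504412157946 26.154202691862018
```

View pics/jarside.png

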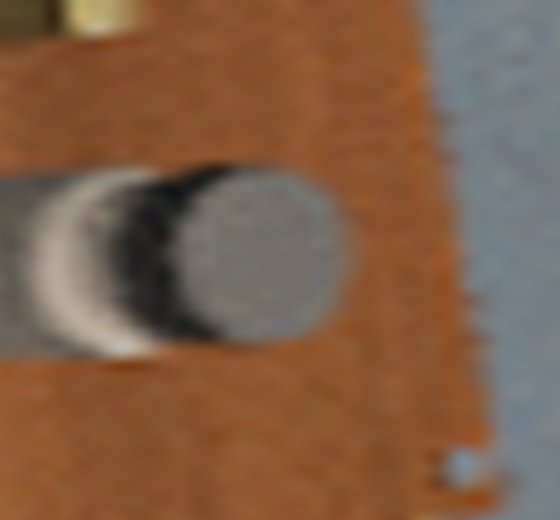

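The side view, rectified at z = 87, shows the cap disc centred at (262,255), which is about (496,4). The top view gives (495,1.5), so I use (495,3) for the jar.

{"api": "send_rows", "payload": {
  "increments": [
    [[46.3, -39.8, 7.4, 0.198, 1], [46.3, -39.8, 7.4, 0.198, 1], [46.3, -39.8, 7.4, 0.198, 1], [46.3, -39.8, 7.4, 0.198, 1], [46.3, -39.8, 7.4, 0.198, 1], [46.3, -39.8, 7.4, 0.198, 1], [46.3, -39.8, 7.4, 0.198, 1], [46.3, -39.8, 7.4, 0.198, 1], [46.3, -39.8, 7.4, 0.198, 1], [46.3, -39.8, 7.4, 0.198, 1]]
  ]
}}

```text
t: 0.93
ee_pos: [403.1, -169.4, 253.5]
tool_rot: [180.0, 0.0, 9.8]
force: [0.7, -0.6, -0.9]
grip_width: 85.0
finger_force: 0.0
```

```bash
python3 go.py 495 3 200 9.87
```

```text
t 0.93 at [ 403.1 -169.4  253.5] [180.     0.     9.82] F [ 0.7 -0.6 -0.9] w 85.0 -> cm [ 12.   -15.41   5.34] rad -0.001
```

{"api": "send_rows", "payload": {
  "increments": [
    [[9, -12, 5, 0, 1], [9, -12, 5, 0, 1], [9, -12, 5, 0, 1], [9, -12, 5, 0, 1], [9, -12, 5, 0, 1], [9, -12, 5, 0, 1], [9, -12, 5, 0, 1], [9, -12, 5, 0, 1], [9, -12, 5, 0, 1]]
  ]
}}

```text
t: 1.68
ee_pos: [470.8, -39.0, 204.2]
tool_rot: [180.0, -0.0, 9.7]
force: [0.8, 0.9, -0.7]
grip_width: 85.8
finger_force: 0.0
```

```bash
python3 go.py 495 3 108 9.87
```

```text
t 1.68 at [470.8 -39.  204.2] [ 1.7996e+02 -3.0000e-02  9.7300e+00] F [ 0.8  0.9 -0.7] w 85.8 -> cm [ 3.09 -3.73  9.62] rad -0.002
```

{"api": "send_rows", "payload": {
  "increments": [
    [[3.1, -3.7, 0, 0, 1], [3.1, -3.7, 0, 0, 1], [3.1, -3.7, 2, 0, 1], [3.1, -3.7, 4, 0, 1], [3.1, -3.7, 6, 0, 1], [3.1, -3.7, 6, 0, 1], [3.1, -3.7, 6, 0, 1]]
  ]
}}

```text
t: 2.27
ee_pos: [494.6, 3.2, 143.5]
tool_rot: [-180.0, 0.1, 9.8]
force: [-0.6, -0.2, 0.6]
grip_width: 85.2
finger_force: 0.0
```

```bash
python3 go.py 495 3 108 9.87
python3 - <<'E'
from h import *
im=imaging.read_camera("side")[:,:,::-1].copy(); cv2.imwrite("pics/s1.png",cv2.resize(im[130:260,130:330],None,fx=3.5,fy=3.5,interpolation=cv2.INTER_CUBIC))
E
```

```text
t 2.27 at [494.6   3.2 143.5] [-1.7998e+02  1.1000e-01  9.7700e+00] F [-0.6 -0.2  0.6] w 85.2 -> cm [0.04 0.03 3.55] rad -0.002
```

View pics/s1.png

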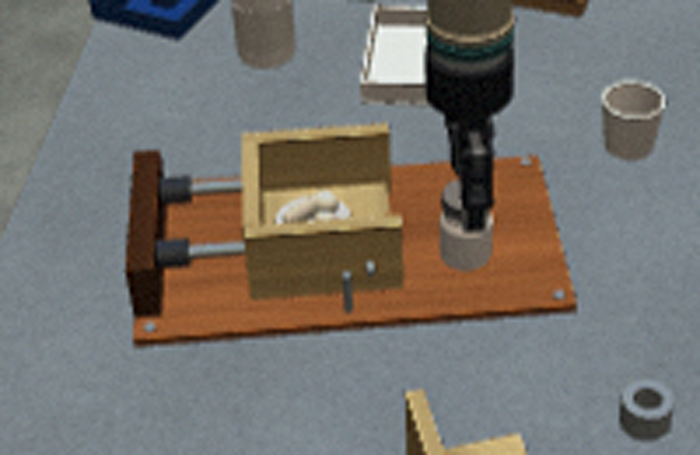

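The fingers straddle the jar cap, at about (470,200) in the crop. I go down and close.

{"api": "send_rows", "payload": {
  "increments": [
    [[0, 0, 1.8, 0, 1], [0, 0, 3.5, 0, 1], [0, 0, 3.5, 0, 1], [0, 0, 3.5, 0, -1], [0, 0, 3.5, 0, -1], [0, 0, 3.5, 0, -1], [0, 0, 3.5, 0, -1], [0, 0, 3.5, 0, -1], [0, 0, 3.5, 0, -1], [0, 0, 3.5, 0, -1]]
  ],
  "newtons": 35
}}

```text
t: 3.15
ee_pos: [496.3, 3.7, 110.5]
tool_rot: [179.9, -0.2, 9.9]
force: [-1.6, -0.6, 5.5]
grip_width: 48.2
finger_force: 35.9
```

```bash
python3 go.py 541.5 -319 230 9.87
python3 - <<'E'
from h import *
T=Cam("top");S=Cam("side");
a=rectify(T,cv2.imread("raw_top0.png"),30,430,650,-430,-210,1);b=rectify(S,cv2.imread("raw_side0.png"),30,430,650,-430,-210,1)
cv2.imwrite("pics/tray.png",np.hstack([a,b]))
for c in (a,b):
    m=cv2.inRange(cv2.cvtColor(c,cv2.COLOR_BGR2HSV),np.array((0,0,135)),np.array((180,45,255)))
    n,l,st,ce=cv2.connectedComponentsWithStats(m);i=1+st[1:,4].argmax()
    r=cv2.minAreaRect(np.argwhere(l==i)[:,::-1].astype(np.float32)); print(650-r[0][1],-210-r[0][0],r[1],r[2])
E
```

```text
t 3.15 at [496.3   3.7 110.5] [179.92  -0.18   9.85] F [-1.6 -0.6  5.5] w 48.2 -> cm [ -1.03  32.59 -11.91] rad -0.0
541.4041519165039 -316.9632263183594 (140.4169921875, 140.89060974121094) 1.005086064338684
549.9885787963867 -320.30931091308594 (189.0506134033203, 171.82826232910156) 84.52262878417969
```

{"api": "send_rows", "payload": {
  "increments": [
    [[0, 0, -1, 0, -1], [0, 0, -3, 0, -1], [0, 0, -5, 0, -1], [0, 0, -7, 0, -1], [0, 1, -8.5, 0, -1], [0, 3, -9, 0, -1], [-0.2, 6, -9, 0, -1], [-0.3, 9.5, -9, 0, -1], [-0.5, 13, -9, 0, -1], [-0.6, 16.5, -9, 0, -1]]
  ]
}}

```text
t: 3.98
ee_pos: [517.4, -160.9, 199.7]
tool_rot: [180.0, -0.1, 9.9]
force: [1.1, -0.3, -1.2]
grip_width: 48.6
finger_force: 36.9
```

{"api": "send_rows", "payload": {
  "increments": [
    [[-0.1, 3.5, 0, 0, -1], [-0.2, 7, 0, 0, -1], [-0.3, 10, 0, 0, -1], [-0.4, 12.5, 0, 0, -1], [-0.5, 14.5, 0, 0, -1], [-0.5, 15.6, 0, 0, -1], [-0.5, 16, 0, 0, -1], [-0.5, 16, 2, 0, -1], [-0.5, 16, 4, 0, -1], [-0.5, 16, 5, 0, -1]]
  ]
}}

```text
t: 4.82
ee_pos: [538.9, -316.2, 147.0]
tool_rot: [-179.8, 0.1, 9.9]
force: [-0.6, 0.8, -1.7]
grip_width: 47.9
finger_force: 36.9
```

```bash
python3 go.py 542 -318 103.5 9.87;  python3 - <<'E'
from h import *
ims=[imaging.read_camera(n)[:,:,::-1] for n in("top","side")]
a=cv2.resize(ims[0][150:260,270:400],(520,440),interpolation=cv2.INTER_CUBIC);b=cv2.resize(ims[1][80:190,200:270],(280,440),interpolation=cv2.INTER_CUBIC)
cv2.imwrite("pics/tray1.png",np.hstack([a,b]))
E
```

```text
t 4.82 at [ 538.9 -316.2  147. ] [-1.7981e+02  1.3000e-01  9.8700e+00] F [-0.6  0.8 -1.7] w 47.9 -> cm [0.29 0.24 4.35] rad 0.0
```

View pics/tray1.png

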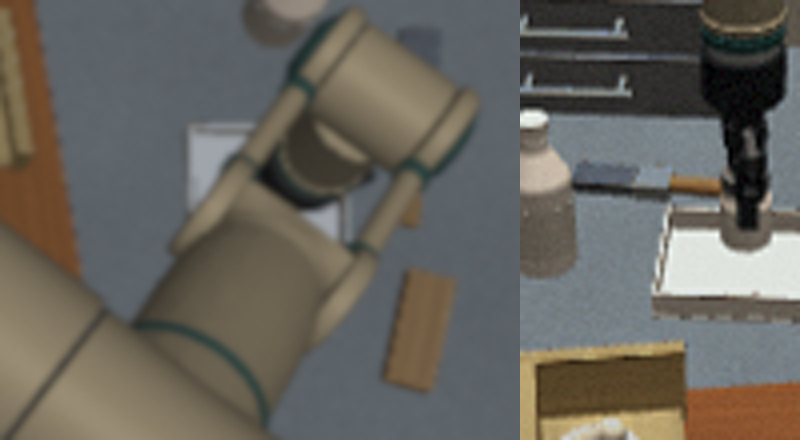

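The jar hangs upright over the middle of the tray, at about (745,240) in the right crop. I lower and release it.

{"api": "send_rows", "payload": {
  "increments": [
    [[0.2, 0.2, 1.5, 0, -1], [0.2, 0.2, 3, 0, -1], [0.2, 0.2, 3.8, 0, -1], [0.2, 0.2, 4.1, 0, -1], [0.2, 0.2, 4.25, 0, -1], [0.2, 0.2, 4.25, 0, -1], [0.2, 0.2, 4.25, 0, -1]]
  ]
}}

```text
t: 5.5
ee_pos: [542.7, -320.0, 107.2]
tool_rot: [179.9, -0.1, 9.8]
force: [0.4, 0.2, -1.1]
grip_width: 48.2
finger_force: 36.9
```

{"api": "send_rows", "payload": {
  "increments": [
    [[0, 0, 0, 0, 0.1], [0, 0, 0, 0, 0.5], [0, 0, 0, 0, 0.6], [0, 0, 0, 0, 0.6], [0, 0, 0, 0, 0.6], [0, 0, -1, 0, 0.6], [0, 0, -3, 0, 0.6], [0, 0, -6, 0, 0.6], [0, 0, -9, 0, 0.6], [0, 0, -12, 0, 0.6]]
  ]
}}

```text
t: 6.33
ee_pos: [542.1, -319.6, 228.2]
tool_rot: [180.0, -0.0, 9.8]
force: [0.9, -0.4, 0.3]
grip_width: 68.4
finger_force: 0.0
```

```bash
python3 go.py 464.5 295 200 18.5
```

```text
t 6.33 at [ 542.1 -319.6  228.2] [179.99  -0.     9.84] F [ 0.9 -0.4  0.3] w 68.4 -> cm [  2.86 -61.88   2.81] rad -0.151
```

{"api": "send_rows", "payload": {
  "increments": [
    [[2.9, -61.6, 2, -0.151, 0.6], [2.9, -61.6, 2, -0.151, 0.6], [2.9, -61.6, 2, -0.151, 0.6], [2.9, -61.6, 2, -0.151, 0.6], [2.9, -61.6, 2, -0.151, 0.6], [2.9, -61.6, 2, -0.151, 0.6], [2.9, -61.6, 2, -0.151, 0.6], [2.9, -61.6, 2, -0.151, 0.6], [2.9, -61.6, 2, -0.151, 0.6], [2.9, -61.6, 2, -0.151, 0.6]]
  ]
}}

```text
t: 7.17
ee_pos: [489.9, 95.3, 213.7]
tool_rot: [180.0, -0.1, 18.5]
force: [1.7, 0.0, 0.3]
grip_width: 68.1
finger_force: 0.0
```

```bash
python3 go.py 464.5 295 200 18.5
```

```text
t 7.17 at [489.9  95.3 213.7] [ 1.7997e+02 -9.0000e-02  1.8480e+01] F [1.7 0.  0.3] w 68.1 -> cm [  3.92 -19.74   1.37] rad -0.0
```

{"api": "send_rows", "payload": {
  "increments": [
    [[3.8, -19, 1.4, 0, 0.6], [3.8, -19, 1.4, 0, 0.6], [3.8, -19, 1.4, 0, 0.6], [3.8, -19, 1.4, 0, 0.6], [3.8, -19, 1.4, 0, 0.6], [3.8, -19, 1.4, 0, 0.6], [3.8, -19, 1.4, 0, 0.6]]
  ]
}}

```text
t: 7.75
ee_pos: [465.8, 287.1, 199.2]
tool_rot: [180.0, -0.0, 18.7]
force: [-0.1, -0.5, -0.8]
grip_width: 68.6
finger_force: 0.0
```

```bash
python3 go.py 464.5 295 95 18.5
python3 - <<'E'
from h import *
ims={n:imaging.read_camera(n)[:,:,::-1].copy() for n in("top","side")}
for n in ims: cv2.imwrite(f"raw_{n}1.png",ims[n])
a=cv2.resize(ims["side"][100:330,180:350],(444,600),interpolation=cv2.INTER_CUBIC)
b=cv2.resize(ims["top"][170:240,300:370],(300,300),interpolation=cv2.INTER_CUBIC)
cv2.imwrite("pics/p1.png",np.hstack([a,np.vstack([b,b*0])]))
# panel top via side view at z=80: corners predicted vs image
S=Cam("side"); e=np.array([.9485,.3169]);g=np.array([-e[1],e[0]]);O=e*579.3+g*132.5
print("O",O,"side px of top face corners",[(S.proj(np.r_[O+d*e+s*g,80])[0]).round(1).tolist() for d,s in((0,-75),(0,75),(-75,-11),(-75,11))])
E
```

```text
t 7.75 at [465.8 287.1 199.2] [ 1.7998e+02 -3.0000e-02  1.8690e+01] F [-0.1 -0.5 -0.8] w 68.6 -> cm [ 0.12 -0.79 10.42] rad 0.003
O [507.4768  309.25642] side px of top face corners [[246.1, 240.5], [260.6, 283.4], [278.9, 252.2], [281.4, 258.3]]
```

View pics/p1.png

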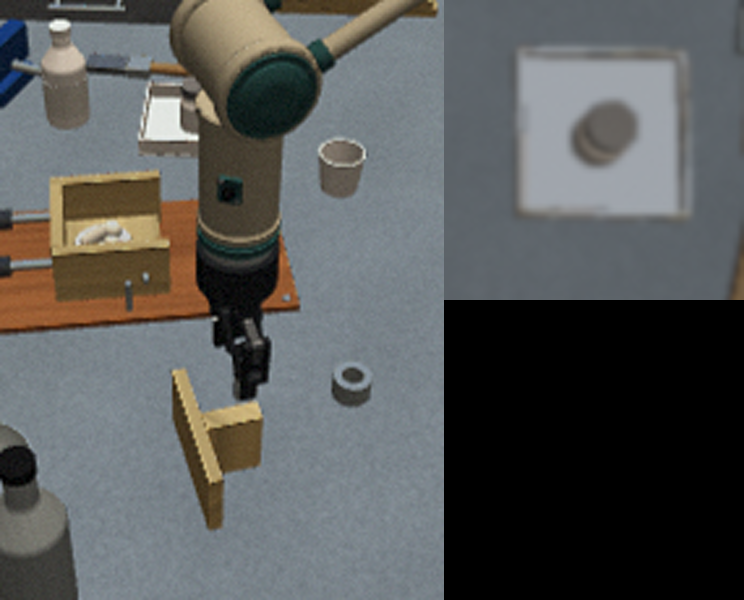

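The panel's corners at (173,370) and (213,480) match the prediction within 2 px. The jar stands upright in the middle of the tray. Now I grip the rib.

{"api": "send_rows", "payload": {
  "increments": [
    [[0.1, -0.9, 2, 0.004, 0.6], [0.1, -0.9, 4, 0.004, 0.6], [0.1, -0.9, 6, 0.004, 0.6], [0.1, -0.9, 8, 0.004, 0.6], [0.1, -0.9, 9.6, 0.004, 0.6], [0.1, -0.9, 10.2, 0.004, 0.6], [0.1, -0.9, 10.2, 0.004, 0.6]]
  ]
}}

```text
t: 8.43
ee_pos: [463.9, 292.8, 95.7]
tool_rot: [180.0, 0.2, 18.2]
force: [0.1, -0.1, 0.5]
grip_width: 68.4
finger_force: 0.0
```

```bash
python3 go.py 464.5 296 97 18.5
python3 - <<'E'
from h import *
im=imaging.read_camera("side")[:,:,::-1].copy()
cv2.imwrite("pics/p2.png",cv2.resize(im[200:310,220:330],(600,600),interpolation=cv2.INTER_CUBIC))
E
```

```text
t 8.43 at [463.9 292.8  95.7] [179.96   0.19  18.15] F [ 0.1 -0.1  0.5] w 68.4 -> cm [ 0.16 -0.28 -0.14] rad -0.006
```

View pics/p2.png

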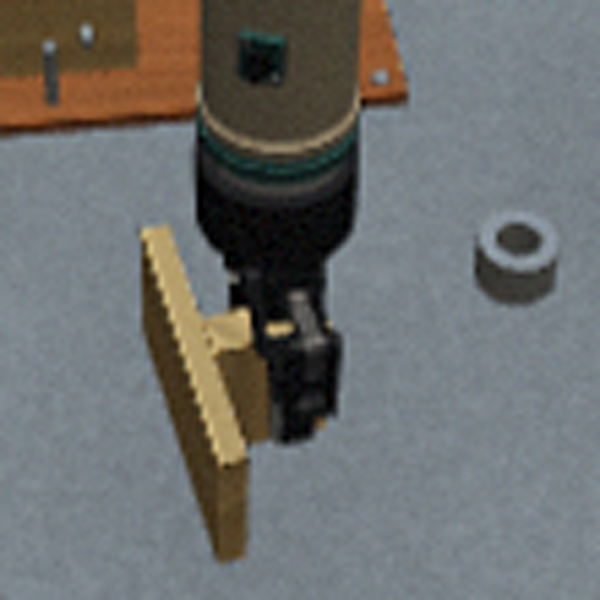

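The fingers straddle the rib with clearance, near (290,350). I close at 80 N.

{"api": "send_rows", "payload": {
  "increments": [
    [[0.1, -0.3, 0, -0.004, 0.6], [0.1, -0.3, 0, -0.004, 0.2], [0.1, -0.3, 0, -0.004, -0.1], [0.1, -0.3, 0, -0.004, -0.3], [0.1, -0.3, 0, -0.004, -0.5], [0.1, -0.3, 0, -0.004, -1], [0.1, -0.3, 0, -0.004, -1], [0.1, -0.3, 0, -0.004, -1], [0.1, -0.3, 0, -0.004, -1], [0.1, -0.3, 0, -0.004, -1]]
  ],
  "newtons": 80
}}

```text
t: 9.32
ee_pos: [464.5, 297.9, 97.5]
tool_rot: [180.0, -0.1, 18.5]
force: [-0.1, -0.4, 5.5]
grip_width: 21.0
finger_force: 78.6
```

{"api": "send_rows", "payload": {
  "increments": [
    [[0, 0, -0.5, 0, -1], [0, 0, -1.5, 0, -1], [0, 0, -3, 0, -1], [0, 0, -5, 0, -1], [0, 0, -7, 0, -1], [0, 0, -8, 0, -1], [0, 0, -8, 0, -1]]
  ]
}}

```text
t: 9.9
ee_pos: [465.5, 298.4, 179.4]
tool_rot: [-180.0, -0.3, 18.5]
force: [0.8, -0.4, -1.0]
grip_width: 21.1
finger_force: 78.1
```

Run:
```python
from h import *
s=status.state();print(s['t'],s['ee_pos'],s['tool_rot'],s['force'],s['wrist_torque'],s['finger_force'])
ims={n:imaging.read_camera(n)[:,:,::-1].copy() for n in("top","side")}
for n in ims: cv2.imwrite(f"raw_{n}2.png",ims[n])
a=cv2.resize(ims["side"][150:330,200:350],(500,600),interpolation=cv2.INTER_CUBIC)
b=cv2.resize(ims["top"][180:255,130:205],(300,300),interpolation=cv2.INTER_CUBIC)
cv2.imwrite("pics/p3.png",np.hstack([a,np.vstack([b,b*0])]))
```

```text
9.9 [465.53434899 298.40759303 179.38668324] [-179.96622572   -0.30951908   18.50306386] [ 0.78711361 -0.40897698 -0.97420915] [-0.03526221  0.00861412  0.00634405] 78.14517617225647
```

View pics/p3.png

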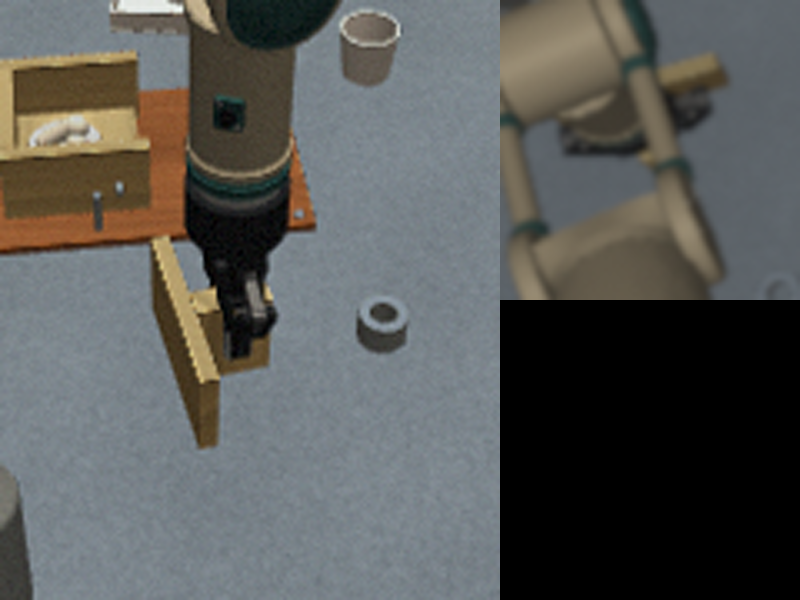

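The panel hangs upright and aligned in the gripper, at (210,340). The self-centring grasps show the top view reads about 2.4 mm low in y. I refine the jig pose with edge profiles in both views.

```bash
cat > edges.py <<'E'
from h import *
O=np.array([563.7,-20.3]);yaw=np.radians(9.87);ex=np.array([np.cos(yaw),np.sin(yaw)]);ey=np.array([-ex[1],ex[0]])
def prof(cam,im,z,a,b,nrm,half=14):
    """offset along nrm (mm) of the strongest edge near jig line a-b, by averaged profile halves"""
    A,B=[O+p[0]*ex+p[1]*ey for p in(a,b)]; N=nrm[0]*ex+nrm[1]*ey
    o=np.arange(-half,half+.1,.25); out=[]
    for lo,hi in((0,.5),(.5,1)):
        t=np.linspace(lo,hi,40)
        P=(A+t[:,None]*(B-A))[:,None]+o[None,:,None]*N
        q=cam.proj(np.c_[P.reshape(-1,2),np.full(P.shape[0]*P.shape[1],z)]).astype(np.float32).reshape(*P.shape[:2],2)
        v=cv2.remap(im,q[...,0],q[...,1],cv2.INTER_CUBIC).astype(float).mean(0)
        gr=np.linalg.norm(np.gradient(v,axis=0),axis=1); gr=np.convolve(gr,np.ones(5)/5,'same'); gr[:4]=gr[-4:]=0
        out.append(float(round(o[gr.argmax()],2)))
    return out
if __name__=="__main__":
    for n in("top","side"):
        c=Cam(n);im=cv2.imread(f"raw_{n}0.png")
        for nm,z,a,b,nr in(("boardL",12,(-140,110),(180,110),(0,1)),("boardR",12,(-140,-110),(120,-110),(0,1)),("front",12,(-155,-95),(-155,90),(1,0)),
          ("boxL",92,(10,75),(130,75),(0,1)),("boxR",92,(20,-75),(130,-75),(0,1)),("boxmouthL",92,(0,62),(0,73),(1,0)),("boxmouthR",92,(0,-73),(0,-62),(1,0)),("boxfoot",14,(0,-70),(0,70),(1,0)),("boxfloor",27,(0,-55),(0,55),(1,0)),("boxback",92,(140,-60),(140,60),(1,0))):
            print(n,nm,prof(c,im,z,a,b,nr))
E
python3 edges.py
```

```text
top boardL [0.0, 0.25]
top boardR [1.25, 1.75]
top front [-1.25, -2.5]
top boxL [0.5, 1.0]
top boxR [0.0, 0.0]
top boxmouthL [-1.0, -0.5]
top boxmouthR [-2.25, -1.5]
top boxfoot [7.75, 7.75]
top boxfloor [5.0, 4.5]
top boxback [-0.75, -0.25]
side boardL [12.5, 12.5]
side boardR [4.25, 4.0]
side front [0.5, 0.5]
side boxL [3.25, 3.5]
side boxR [3.25, 3.5]
side boxmouthL [-0.75, -0.5]
side boxmouthR [0.25, 0.75]
side boxfoot [3.75, -3.0]
side boxfloor [4.5, -2.5]
side boxback [0.25, -13.0]
```

```bash
python3 go.py 479 -32.2 160 9.87
```

```text
t 10.0 at [464.  297.6 176.6] [1.7999e+02 1.0000e-02 1.8500e+01] F [-0.3 -0.  -1.8] w 21.0 -> cm [-9.04 31.75  1.67] rad 0.151
```

{"api": "send_rows", "payload": {
  "increments": [
    [[-0.6, 2, 0, 0.01, -1], [-1.6, 5.5, 0, 0.03, -1], [-2.6, 9, 0, 0.05, -1], [-3.6, 12.5, 0, 0.07, -1], [-4.6, 16, 0, 0.09, -1], [-5.6, 19.5, 0, 0.11, -1], [-6.6, 23, 0, 0.13, -1], [-7.6, 26.5, 0, 0.15, -1], [-8.4, 29.5, 0, 0.151, -1], [-8.9, 31.2, 0, 0.151, -1]]
  ]
}}

```text
t: 10.83
ee_pos: [478.2, -29.4, 175.4]
tool_rot: [180.0, 0.1, 9.7]
force: [-0.1, 0.3, -1.4]
grip_width: 21.1
finger_force: 78.7
```

{"api": "send_rows", "payload": {
  "increments": [
    [[0, 0.5, 0, 0, -1], [0, 0.5, 2, 0, -1], [0, 0.5, 3, 0, -1], [0, 0.5, 3, 0, -1], [0, 0.5, 3, 0, -1]]
  ]
}}

```text
t: 11.25
ee_pos: [478.8, -30.6, 145.6]
tool_rot: [-179.9, 0.2, 9.9]
force: [0.3, 0.3, -1.5]
grip_width: 20.8
finger_force: 78.6
```

```bash
python3 go.py 479 -32.2 112 9.87
python3 - <<'E'
from h import *
for n in("top","side"): cv2.imwrite(f"raw_{n}3.png",imaging.read_camera(n)[:,:,::-1])
from edges import *
s=status.state(); z=s['ee_pos'][2]-97.5+80; print(s['ee_pos'],s['tool_rot'])
p=s['ee_pos'][:2]-O; X,Y=p@ex,p@ey; print("tcp jig",X,Y)
c=Cam("side");im=cv2.imread("raw_side3.png")
print("face",prof(c,im,z,(X+44.3,Y+30),(X+44.3,Y+70),(1,0)),"L end",prof(c,im,z,(X+32,Y+75),(X+42,Y+75),(0,1)),"R end",prof(c,im,z,(X+32,Y-75),(X+42,Y-75),(0,1)))
E
```

```text
t 11.25 at [478.8 -30.6 145.6] [-179.91    0.18    9.87] F [ 0.3  0.3 -1.5] w 20.8 -> cm [0.01 0.17 3.36] rad -0.0
[479.89550057 -30.80157554 146.8315224 ] [-1.79994772e+02 -3.07976096e-03  9.88316966e+00]
tcp jig -84.36423634050419 4.01905972478491
face [3.0, -11.5] L end [3.25, 2.5] R end [-8.25, -8.75]
```

{"api": "send_rows", "payload": {
  "increments": [
    [[0, 0.2, 1, 0, -1], [0, 0.2, 2, 0, -1], [0, 0.2, 2.8, 0, -1], [0, 0.2, 3.1, 0, -1], [0, 0.2, 3.1, 0, -1], [0, 0.2, 3.1, 0, -1]]
  ]
}}

```text
t: 11.85
ee_pos: [480.3, -33.2, 116.0]
tool_rot: [180.0, -0.0, 9.9]
force: [-1.0, -0.2, -1.8]
grip_width: 20.9
finger_force: 78.6
```

{"api": "send_rows", "payload": {
  "increments": [
    [[0, 0, 0.1, 0, -1], [0, 0, 0.2, 0, -1], [0, 0, 0.3, 0, -1], [0, 0, 0.3, 0, -1]]
  ]
}}

```text
t: 12.18
ee_pos: [480.1, -33.3, 112.8]
tool_rot: [180.0, -0.0, 9.8]
force: [-0.4, -1.4, -1.5]
grip_width: 21.4
finger_force: 78.6
```

```bash
cat > rel.py <<'E'
from h import *
from edges import *
import sys
k=sys.argv[1]
s=status.state(); print("t",s['t'],s['ee_pos'].round(1),s['tool_rot'].round(2),"F",s['force'].round(2),"M",s['wrist_torque'].round(2))
p=s['ee_pos'][:2]-O; X,Y=p@ex,p@ey; print("tcp jig",X.round(1),Y.round(1))
for n in("side","top"):
    im=imaging.read_camera(n)[:,:,::-1].copy(); cv2.imwrite(f"raw_{n}{k}.png",im); c=Cam(n); b=max(X+44.3,0)
    a=X+44
    print(n,"panel L end y",[75+Y+v for v in prof(c,im,92,(a-11,Y+75),(a-2,Y+75),(0,1))],"box L y",[75+v for v in prof(c,im,92,(b+25,75),(b+110,75),(0,1))],
     "| panel R",[-75+Y+v for v in prof(c,im,92,(a-11,Y-75),(a-2,Y-75),(0,1))],"box R",[-75+v for v in prof(c,im,92,(b+25,-75),(b+110,-75),(0,1))],
     "| face x",[a+v for v in prof(c,im,92,(a,Y+50),(a,Y+72),(1,0))],[a+v for v in prof(c,im,92,(a,Y-72),(a,Y-50),(1,0))])
E
python3 rel.py 4
```

```text
t 12.1833 [480.1 -33.3 112.8] [ 1.7999e+02 -1.0000e-02  9.8400e+00] F [-0.39 -1.42 -1.47] M [-0.03  0.09  0.05]
tcp jig -84.6 1.5
side panel L end y [np.float64(76.0306833138024), np.float64(76.2806833138024)] box L y [78.5, 78.5] | panel R [np.float64(-73.4693166861976), np.float64(-76.2193166861976)] box R [-71.5, -71.5] | face x [np.float64(-52.12230147679885), np.float64(-37.62230147679885)] [np.float64(-52.87230147679885), np.float64(-38.62230147679885)]
top panel L end y [np.float64(76.5306833138024), np.float64(76.5306833138024)] box L y [75.75, 76.25] | panel R [np.float64(-85.9693166861976), np.float64(-86.4693166861976)] box R [-75.0, -75.25] | face x [np.float64(-28.372301476798853), np.float64(-35.37230147679885)] [np.float64(-42.87230147679885), np.float64(-53.37230147679885)]
```

{"api": "send_rows", "payload": {
  "increments": [
    [[0.5, 0.07, 0.1, 0, -1], [1.5, 0.07, 0.15, 0, -1], [2.3, 0.07, 0.2, 0, -1], [2.5, 0.07, 0.2, 0, -1], [2.5, 0.07, 0.2, 0, -1], [2.5, 0.07, 0.2, 0, -1]]
  ]
}}

```text
t: 12.78
ee_pos: [504.9, -29.6, 110.5]
tool_rot: [-180.0, 0.0, 9.9]
force: [-0.0, -0.8, -1.9]
grip_width: 21.4
finger_force: 78.6
```

{"api": "send_rows", "payload": {
  "increments": [
    [[0, 0, 0.05, 0, -1], [0, 0, 0.1, 0, -1], [0, 0, 0.1, 0, -1], [0, 0, 0.1, 0, -1]]
  ]
}}

```text
t: 13.12
ee_pos: [504.6, -29.7, 109.7]
tool_rot: [180.0, 0.0, 9.8]
force: [-0.2, 1.2, -2.5]
grip_width: 21.0
finger_force: 78.7
```

```bash
python3 rel.py 5
```

```text
t 13.1167 [504.6 -29.7 109.7] [1.80e+02 1.00e-02 9.84e+00] F [-0.16  1.22 -2.52] M [ 0.02  0.12 -0.01]
tcp jig -59.9 0.9
side panel L end y [np.float64(77.36658677195754), np.float64(77.61658677195754)] box L y [78.5, 78.5] | panel R [np.float64(-72.13341322804246), np.float64(-72.88341322804246)] box R [-71.5, -72.0] | face x [np.float64(-26.882873488423122), np.float64(-12.382873488423122)] [np.float64(-12.882873488423122), np.float64(-12.382873488423122)]
top panel L end y [np.float64(76.36658677195754), np.float64(76.11658677195754)] box L y [76.0, 76.5] | panel R [np.float64(-82.63341322804246), np.float64(-87.13341322804246)] box R [-76.75, -75.25] | face x [np.float64(-28.882873488423122), np.float64(-12.382873488423122)] [np.float64(-28.882873488423122), np.float64(-27.132873488423122)]
```

{"api": "send_rows", "payload": {
  "increments": [
    [[0, 0, 0.05, 0, -1], [0, 0, 0.1, 0, -1], [0, 0, 0.1, 0, -1], [0, 0, 0.1, 0, -1]]
  ]
}}

```text
t: 13.55
ee_pos: [504.7, -29.8, 109.5]
tool_rot: [180.0, -0.0, 9.8]
force: [-2.0, -0.4, 6.1]
grip_width: 21.2
finger_force: 79.6
```

{"api": "send_rows", "payload": {
  "increments": [
    [[0, 0, 0.05, 0, -1], [0, 0, 0.1, 0, -1], [0, 0, 0.1, 0, -1], [0, 0, 0.1, 0, -1]]
  ]
}}

```text
t: 13.88
ee_pos: [504.7, -29.7, 109.5]
tool_rot: [180.0, -0.0, 9.8]
force: [-3.4, 0.2, 12.4]
grip_width: 20.8
finger_force: 80.8
```

{"api": "send_rows", "payload": {
  "increments": [
    [[0, 0, -0.16, 0, -1], [0, 0, -0.16, 0, -1], [0.3, 0, -0.16, 0, -1], [0.6, 0, -0.16, 0, -1], [0.8, 0, -0.16, 0, -1], [0.8, 0, -0.16, 0, -1], [0.8, 0, -0.16, 0, -1]]
  ]
}}

```text
t: 14.47
ee_pos: [512.6, -28.4, 109.5]
tool_rot: [180.0, 0.0, 9.9]
force: [-2.2, -0.5, 5.3]
grip_width: 21.1
finger_force: 79.5
```

```bash
python3 rel.py 6
```

```text
t 14.4667 [512.6 -28.4 109.5] [1.80e+02 3.00e-02 9.85e+00] F [-2.23 -0.53  5.29] M [0.02 0.32 0.04]
tcp jig -51.7 0.8
side panel L end y [np.float64(77.0584745970469), np.float64(76.8084745970469)] box L y [78.5, 78.5] | panel R [np.float64(-69.1915254029531), np.float64(-72.4415254029531)] box R [-71.25, -71.0] | face x [np.float64(-4.4784437351259), np.float64(-3.9784437351259)] [np.float64(0.7715562648740999), np.float64(-4.9784437351259)]
top panel L end y [np.float64(75.3084745970469), np.float64(74.5584745970469)] box L y [76.0, 76.25] | panel R [np.float64(-83.9415254029531), np.float64(-84.9415254029531)] box R [-75.5, -75.25] | face x [np.float64(-20.7284437351259), np.float64(-0.2284437351259001)] [np.float64(-20.7284437351259), np.float64(-19.9784437351259)]
```

{"api": "send_rows", "payload": {
  "increments": [
    [[0, 0, -0.06, 0, -1], [0, -0.06, -0.06, 0, -1], [0, -0.12, -0.06, 0, -1], [0, -0.12, -0.06, 0, -1], [0.2, -0.12, -0.06, 0, -1], [0.5, -0.12, -0.06, 0, -1], [0.8, -0.12, -0.06, 0, -1], [1.0, -0.12, -0.06, 0, -1], [1.0, -0.12, -0.06, 0, -1], [1.0, -0.12, -0.06, 0, -1]]
  ]
}}

```text
t: 15.4
ee_pos: [522.0, -25.4, 109.7]
tool_rot: [-180.0, 0.1, 9.9]
force: [-2.2, -0.6, -1.1]
grip_width: 20.8
finger_force: 78.5
```

```bash
python3 rel.py 7
```

```text
t 15.4 [522.  -25.4 109.7] [-1.7999e+02  7.0000e-02  9.8600e+00] F [-2.19 -0.62 -1.06] M [-0.12  0.32  0.16]
tcp jig -41.9 2.1
side panel L end y [np.float64(80.6385211285214), np.float64(80.6385211285214)] box L y [78.5, 78.5] | panel R [np.float64(-69.6114788714786), np.float64(-70.1114788714786)] box R [-71.75, -71.0] | face x [np.float64(5.309233965959976), np.float64(-9.690766034040024)] [np.float64(3.809233965959976), np.float64(5.059233965959976)]
top panel L end y [np.float64(73.6385211285214), np.float64(76.8885211285214)] box L y [64.25, 76.5] | panel R [np.float64(-81.8614788714786), np.float64(-82.6114788714786)] box R [-72.25, -75.0] | face x [np.float64(-10.190766034040024), np.float64(10.309233965959976)] [np.float64(-9.440766034040024), np.float64(-10.940766034040024)]
```

{"api": "send_rows", "payload": {
  "increments": [
    [[0.2, 0, 0, 0, -1], [0.5, 0, 0, 0, -1], [0.8, 0, 0, 0, -1], [1.1, 0, 0, 0, -1], [1.3, 0, 0, 0, -1], [1.4, 0, 0, 0, -1], [1.4, 0, 0, 0, -1], [1.4, 0, 0, 0, -1], [1.4, 0, 0, 0, -1]]
  ]
}}

```text
t: 16.25
ee_pos: [534.2, -23.3, 109.7]
tool_rot: [-180.0, 0.3, 9.9]
force: [-7.1, -1.4, 0.8]
grip_width: 21.0
finger_force: 78.8
```

```bash
python3 rel.py 8
python3 - <<'E'
from h import *
from edges import *
a=cv2.imread("raw_side8.png");b=cv2.imread("raw_top8.png")
A=cv2.resize(a[155:215,195:275],(800,600),interpolation=cv2.INTER_CUBIC)[:, :]
A=cv2.resize(a[158:218,195:265],(490,420),interpolation=cv2.INTER_CUBIC)
B=cv2.resize(b[150:210,225:285],(310,310),interpolation=cv2.INTER_CUBIC)
cv2.imwrite("pics/last.png",np.hstack([A,np.vstack([B,np.zeros((110,310,3),np.uint8)])]))
E
```

```text
t 16.25 [534.2 -23.3 109.7] [-179.99    0.28    9.91] F [-7.13 -1.44  0.82] M [-0.27  0.87  0.33]
tcp jig -29.6 2.1
side panel L end y [np.float64(79.10952165426215), np.float64(78.60952165426215)] box L y [78.5, 78.5] | panel R [np.float64(-68.89047834573785), np.float64(-71.14047834573785)] box R [-71.25, -71.25] | face x [np.float64(17.13992238751287), np.float64(2.6399223875128683)] [np.float64(4.389922387512868), np.float64(18.63992238751287)]
top panel L end y [np.float64(75.35952165426215), np.float64(74.85952165426215)] box L y [64.5, 75.5] | panel R [np.float64(-80.64047834573785), np.float64(-81.14047834573785)] box R [-70.25, -75.75] | face x [np.float64(1.3899223875128683), np.float64(11.889922387512868)] [np.float64(9.389922387512868), np.float64(7.639922387512868)]
```

{"api": "send_rows", "payload": {
  "increments": [
    [[0.1, 0, 0, -0.002, -1], [0.2, 0, 0, -0.004, -1], [0.3, 0, 0, -0.006, -1], [0.4, 0, 0, -0.006, -1], [0.45, 0, 0, -0.006, -1], [0.45, 0, 0, -0.006, -1], [0.45, 0, 0, -0.006, -1], [0.45, 0, 0, -0.006, -1]]
  ]
}}

```text
t: 17.02
ee_pos: [537.9, -22.7, 109.7]
tool_rot: [-180.0, 0.4, 10.2]
force: [-9.4, -3.1, 2.8]
grip_width: 21.2
finger_force: 79.2
```

```bash
python3 rel.py 9
python3 - <<'E'
from h import *
a=cv2.imread("raw_side9.png");b=cv2.imread("raw_top9.png")
A=cv2.resize(a[158:218,195:265],(490,420),interpolation=cv2.INTER_CUBIC)
B=cv2.resize(b[150:210,225:285],(310,310),interpolation=cv2.INTER_CUBIC)
cv2.imwrite("pics/last.png",np.hstack([A,np.vstack([B,np.zeros((110,310,3),np.uint8)])]))
E
```

```text
t 17.0167 [537.9 -22.7 109.7] [-179.97    0.36   10.17] F [-9.43 -3.13  2.78] M [-0.54  0.94 -0.18]
tcp jig -25.8 2.1
side panel L end y [np.float64(78.81739389172424), np.float64(78.31739389172424)] box L y [78.5, 78.5] | panel R [np.float64(-71.18260610827576), np.float64(-70.68260610827576)] box R [-71.5, -71.5] | face x [np.float64(7.412337210432366), np.float64(6.162337210432366)] [np.float64(20.662337210432366), np.float64(21.662337210432366)]
top panel L end y [np.float64(75.06739389172424), np.float64(78.06739389172424)] box L y [64.75, 75.75] | panel R [np.float64(-81.18260610827576), np.float64(-81.68260610827576)] box R [-69.25, -75.75] | face x [np.float64(5.162337210432366), np.float64(21.662337210432366)] [np.float64(13.662337210432366), np.float64(11.662337210432366)]
```

View pics/last.png

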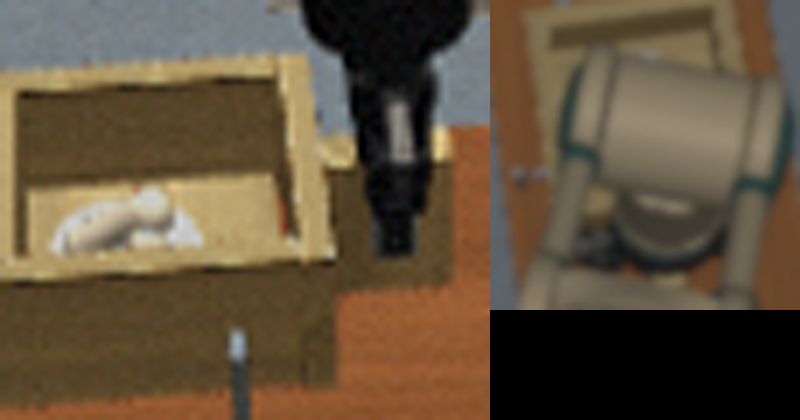

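The pointer and the peg stand level, at (237,340) in the side crop and row 175 in the top crop. The panel's near end lines up with the box wall at (335,260). One small trim to balance the press, then hold.

{"api": "send_rows", "payload": {
  "increments": [
    [[0.05, 0, -0.01, 0.002, -1], [0.05, 0, -0.01, 0.002, -1], [0.05, 0, -0.01, 0.002, -1], [0.05, 0, -0.01, 0.002, -1], [0.05, 0, -0.01, 0.002, -1], [0.05, 0, -0.01, 0.002, -1], [0.05, 0, -0.01, 0.002, -1], [0.05, 0, -0.01, 0.002, -1], [0.05, 0, -0.01, 0.002, -1], [0.05, 0, -0.01, 0.002, -1]]
  ]
}}

```text
t: 17.95
ee_pos: [538.1, -22.6, 109.7]
tool_rot: [-180.0, 0.4, 10.1]
force: [-10.0, -3.5, 1.9]
grip_width: 20.9
finger_force: 79.0
```

```bash
python3 rel.py 10
python3 - <<'E'
from h import *
from edges import *
# box back edge & jig travel: back top edge at x=140+travel, both frames
for n in("top","side"):
    c=Cam(n); i0=cv2.imread(f"raw_{n}0.png"); i1=cv2.imread(f"raw_{n}10.png")
    print(n,"back edge",prof(c,i0,92,(140,-65),(140,65),(1,0),10),[22+v for v in prof(c,i1,92,(162,-65),(162,65),(1,0),10)],
      "inner back",prof(c,i0,92,(125,-55),(125,55),(1,0),6),[22+v for v in prof(c,i1,92,(147,-55),(147,55),(1,0),6)])
E
```

```text
t 17.95 [538.1 -22.6 109.7] [-179.97    0.39   10.08] F [-10.03  -3.51   1.93] M [-0.57  1.03 -0.02]
tcp jig -25.6 2.1
side panel L end y [np.float64(79.0854464393991), np.float64(78.5854464393991)] box L y [78.5, 78.5] | panel R [np.float64(-70.9145535606009), np.float64(-71.4145535606009)] box R [-71.25, -71.25] | face x [np.float64(7.676295985123854), np.float64(7.426295985123854)] [np.float64(7.676295985123854), np.float64(21.426295985123854)]
top panel L end y [np.float64(75.0854464393991), np.float64(78.0854464393991)] box L y [64.75, 75.0] | panel R [np.float64(-81.4145535606009), np.float64(-81.9145535606009)] box R [-67.0, -75.25] | face x [np.float64(5.426295985123854), np.float64(21.926295985123854)] [np.float64(16.926295985123854), np.float64(14.426295985123854)]
top back edge [-1.25, 0.0] [21.0, 21.0] inner back [-1.5, -1.25] [20.25, 20.25]
side back edge [0.0, -0.5] [21.25, 21.25] inner back [-0.5, 0.5] [21.75, 22.25]
```

```bash
python3 -c "from plant import hand_in; print(hand_in())"
```

```text
the job is handed in; nothing more can be done
None
```

I handed the job in at about 18 s: the jar stands upright in the tray, and the panel is held square over the box mouth. It is pressed with about 10 N at about 21.7 mm of travel, with the pointer beside the peg; no verdict came back.

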